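# Make room in the soap rack and slide the last soap in

## Robot

A 6-joint arm with a two-finger parallel gripper is mounted at the origin on a cart in front of the work surface, level with it; the furniture and walls round the work are solid. World frame = base frame: x ahead of the robot, y to its left, z up, the work surface at z = 0. Lengths are in m, angles in rad, forces in N, time in s.
With the tool pointing down it reaches from about 0.35 to 0.875 m from the base axis. Payload 15.5 kg.
Tool frame: the origin (TCP) lies on the centre line of the jaws, within the pads' length; the fingertips stand 19 mm ahead of it and the grasp point (between the pads) is the TCP (bot.tip_reach is the distance from the TCP to the fingertips, in m); z points along the fingers, y is the direction in which the jaws open and shut (so a half turn about z gives the same grasp; the last joint's range is limited). The gripper opens to 85 mm and grips with 20 to 120 N. Pads are 22 mm wide; open, the fingers measure 114 mm over their backs; the gripper's body (76 mm by 85 mm) begins 54 mm behind the grasp point. The pads swing forward as they close: fully open they stand 13 mm farther back than shut.
Start: joints at [-1.286, 0.494, 1.345, -0, 1.302, -0.096], TCP at [0.232, -0.58, 0.25] pointing down, gripper open.
Joint ranges: [-2.91, 2.91], [-0.82, 2.16], [0.22, 2.67], [-1.22, 4.37], [0.12, 2.79], [-3.08, 3.08]. Speed limits (rad/s): [1.89, 1.89, 2.57, 3.01, 3.01, 3.01].

## Interface

Orientations are given as a unit quaternion [x, y, z, w].
In Python, from station import bot gives the robot as it stands.
- The arm moves only by the shell command python3 -m crank 'ROWS' [FORCE]. ROWS is JSON, a list of rows, each an object with "travel": the shift along the world's x, y, z in cm, a list of three; "roll": the turn about the world's z in degrees; "fingers": the finger opening in cm, from 0 to 8.54. A call has exactly 8 rows; each row shifts and turns the commanded pose from where the row before left it; what a row does not reach is not made up. A row lasts 1/8 s, in which the tool goes at most 62.5 mm and 10.7 degrees, less where a joint would pass 70% of its speed; a pose out of reach is approached as far as the arm can. A call with a gripper value outside its range is refused whole. The fingers move at their own pace and stop on an object; FORCE is the grip in N (left out, the last holds). Time passes only in rows, so rows that do not move let the fingers close, or fill a call up. It gives the time, the measured TCP pose, the force and the opening at its end, in the units of the state.
- bot.sense(): the state, without advancing time (a new reading comes with each control period).
- bot.capture(name): name is "scene" or "top" or "wrist"; returns the picture (400x640x3 uint8, red, green, blue); there is no depth.
- bot.calibration(name): a dict with "camera_matrix" (3x3 intrinsics, pixels), "rvec" (rotation vector, rad) and "tvec" (3), from world to camera coordinates, as OpenCV has them. Camera axes: x right, y down, z forward; pixel columns grow to the right and rows downward; lengths in m; the calibration is good to about 2 mm. The wrist camera is an equidistant fisheye: a pixel r from the principal point sees the ray r / f radians off the axis. A picture is of the moment at which its call begins: read the wrist's pose just before it. calibration takes no time and is no camera call; for the wrist camera it gives the pose at the moment of the call.
- bot.sign_off(): hands the job in, once; it reports no verdict.
Trained networks look in the newest picture that a camera, given by its name, has taken for a name from the list of things; names that differ only in an ending like _2 or _b are one class to them, and where a whole thing is asked for, a point or a joint stands for the part that bears it (a point fixed in the world has none). Each returns a list of dicts, best first, with "conf" (0 to 1); they miss things now and then, are a little off and sometimes report something else, mostly with a low value. They report only what shows in the picture. A call takes as long as a camera call. They do not tell look-alikes from the thing itself.
- bot.look_for(camera, label): "xyz" ([x, y, z] in m, in world coordinates, good to about 4 mm: the middle of the surface that is visible of it).
- bot.pinpoint(camera, label): "xyz" ([x, y, z] in m, in world coordinates, good to about 4 mm: a listed point, or the origin of a listed thing).
The state is a dict: "time": time; "qpos": joint angles; "dq": joint speeds; "joint_torque": joint torques, N m; "ee_pos": TCP position; "tool_rot": TCP orientation; "force": force on the tool from outside, world axes, zero at the start; "wrist_torque": the same for the moment, N m; "gripper_width": finger opening in m.
Only numpy, scipy, OpenCV 4.12 (cv2) and the standard library are available. Lean on these libraries where they do the work, as an engineer would, in place of code of your own. Each camera call takes 0.05 s, during which the arm holds its last target.

## Task

The pink soap belongs in the crowded soap rack, between the green soap and the cream soap. First roll the wooden massage roller out of the way along the sideboard, without lifting it, and leave it at rest lying along the white line of the green felt mark; then gently nudge the green and the cream soap apart, and slide the pink soap, flat and without lifting it, into the gap until it is fully home against the back rail. Everything in the rack stays in it, lying flat, straight and at the back, and the candle, the cream jar and the scent flask are left alone.

Things in the scene. Friction and masses are not known exactly. Their poses are not given: they have to be found in the camera images.
- rack: Dark wooden soap rack, fixed: back rail and two end cheeks, open in front (-x) and floorless, so things slide in along the sideboard top; up to 0.15 rad askew. Origin: sideboard level, mid-length; x points to the back rail, y along the row. Rail's inner face at x = +45 mm, 40 mm high; cheeks' inner faces at y = +-131 mm, 34 mm high, from x = -55 mm. A soap touching the rail has its centre at x = +6 mm.
- pink_soap: Pink wrapped soap bar, 53 x 78 x 26 mm (own x, y, z), about 0.1 kg, lying flat on the sideboard in front of the rack, to its left or right, long y axis up to 0.35 rad off the rack's x axis. Origin: centre of its underside. It goes into the rack with its long y axis along the rack's x axis (either way round).
- green_soap: Green wrapped soap bar, 53 x 78 x 26 mm (own x, y, z), about 0.1 kg, loose, lying in the rack with its long y axis along the rack's x. Origin: centre of its underside. It and the cream soap lie on either side of the gap, either one left; the gap between them starts at 33 to 48 mm.
- cream_soap: Cream-coloured wrapped soap bar with a purple band, 53 x 78 x 26 mm (its own x, y, z), about 0.1 kg, loose, on the other side of the gap. Origin and axes as the green soap's.
- brush_left: Wooden nail brush, 36 x 92 x 33 mm (own x, y, z), loose, lying in the rack between its left (+y) cheek and the soap beside it, long y axis along the rack's x. Origin: centre of its underside. About 21 mm of play in all between cheek, brush and soap on this side: the soap can be nudged outwards some 15 mm, pushing the brush along.
- brush_right: The same nail brush at the right (-y) end of the rack, with the same play.
- roller: Massage roller: light wooden cylinder, 36 mm diameter, 100 mm long, about 0.12 kg, lying on the sideboard in front of the rack's gap with its axis roughly ahead, blocking the way. Origin: its centre, 18 mm up; its x axis is the cylinder's axis (y, z turn as it rolls). It rolls sideways easily and soon comes to rest by itself.
- mark: Flat green felt mark, 150 mm (its x) by 70 mm (its y), flush with the sideboard top, with a white line down its middle along x; in front of the rack, left or right, on the other side from the pink soap. Origin: its centre. The roller is to lie along the white line, centred on it.
- candle: Candle in a glass, 70 mm in diameter, 78 mm high, left of the rack; bystander. Origin: centre of its underside.
- cream_jar: Cream jar with a wooden lid, 68 mm in diameter, 58 mm high, right of the rack; bystander. Origin: centre of its underside.
- flask: Square scent flask with a gilt cap, 44 x 62 x 120 mm, right of and behind the rack; bystander. Origin: centre of its underside.
Mind the look-alikes: they are no part of the job. What is shaped like the green_soap but yellow is not meant. Leave any red look-alike of the brush_left alone.

How it is judged:
By the outcome, as a careful person would: the job done as asked, in the order asked, and still so for the second after the job is handed in, with the robot touching nothing.
It also fails if it takes over 72 s, if anything falls off the work surface, if the arm or the gripper's body presses on something with over 40 N, if the wrist force passes 120 N, or if a joint passes its speed limit or range.

## Working session

There is one attempt and no reset: what is moved stays moved. The work goes in short steps, Python scripts to look and compute and a shell command to move; the robot and the scene stay as the last step left them, time stands still between calls to the robot, and variables do not carry over. Pictures are saved under pics/ and viewed, and the job is handed in when it is done.

```bash
ls; mkdir -p pics; python3 - <<'E'
from station import bot
import cv2
s=bot.sense();print(s['time'],s['ee_pos'],s['tool_rot'],s['gripper_width'])
for c in("scene","top"):
    im=bot.capture(c);cv2.imwrite(f"pics/{c}0.png",im[:,:,::-1])
    cal=bot.calibration(c);print(c,cal)
    for n in["rack","pink_soap","green_soap","cream_soap","brush_left","roller","mark","candle","cream_jar","flask"]:
        print(n,[( [round(v,4) for v in d['xyz']],round(d['conf'],2)) for d in bot.pinpoint(c,n)])
print(bot.sense()['time'])
E
```

```text
pics
0.0 [ 0.23219988 -0.57991083  0.24967059] [ 9.81925913e-01  1.89264656e-01 -6.97936738e-05 -6.22199691e-04] 0.08529461895411847
scene {'camera_matrix': array([[411.56511217,   0.        , 316.37678166],
       [  0.        , 411.56511217, 197.79781348],
       [  0.        ,   0.        ,   1.        ]]), 'rvec': array([ 0.9643511 , -2.48293245,  1.04020225]), 'tvec': array([0.40886478, 0.27623304, 0.82243522])}
rack [([0.6054, -0.0354, 0.0036], 0.58)]
pink_soap [([0.6182, -0.0847, 0.0019], 0.72), ([0.4671, 0.1772, -0.0032], 0.67)]
green_soap [([0.6168, -0.0862, 0.0015], 0.71), ([0.369, -0.1417, -0.0077], 0.51)]
cream_soap [([0.6061, 0.0121, 0.0007], 0.58)]
brush_left [([0.5948, 0.0613, 0.0025], 0.94), ([0.6281, 0.1917, -0.0036], 0.72)]
roller [([0.4886, -0.0676, 0.0189], 0.56)]
mark [([0.4956, -0.2361, 0.0004], 0.77), ([0.6104, -0.1436, 0.0033], 0.35)]
candle [([0.626, 0.3248, 0.0026], 0.65)]
cream_jar [([0.5997, -0.352, 0.0009], 0.71)]
flask [([0.7029, -0.2976, 0.0034], 0.62)]
top {'camera_matrix': array([[517.60986839,   0.        , 321.93838104],
       [  0.        , 517.60986839, 198.57505696],
       [  0.        ,   0.        ,   1.        ]]), 'rvec': array([ 2.17551025, -2.19362179,  0.07177309]), 'tvec': array([0.01838895, 0.55312977, 1.60386703])}
rack [([0.6067, -0.0369, 0.003], 0.82)]
pink_soap [([0.4669, 0.1806, -0.0014], 0.61)]
green_soap [([0.615, -0.0833, 0.0019], 0.78), ([0.3696, -0.1413, -0.0018], 0.76)]
cream_soap [([0.6045, 0.0102, 0.0002], 0.98)]
brush_left [([0.597, 0.0648, -0.0046], 0.83), ([0.6269, 0.1914, 0.0002], 0.52)]
roller []
mark [([0.4965, -0.2328, 0.0018], 0.8), ([0.4681, 0.1768, -0.0015], 0.69)]
candle [([0.6253, 0.3238, 0.0035], 0.92)]
cream_jar [([0.6978, -0.2937, 0.0024], 0.65), ([0.6038, -0.3492, 0.002], 0.58)]
flask [([0.7014, -0.2937, 0.0044], 0.95)]
1.1
```

```bash
python3 - <<'E'
import cv2
im=cv2.imread("pics/top0.png")
c=im[90:330,200:460]
cv2.imwrite("pics/topcrop0.png",cv2.resize(c,None,fx=2.5,fy=2.5,interpolation=cv2.INTER_CUBIC))
E
```

```text
(no output)
```

View pics/scene0.png

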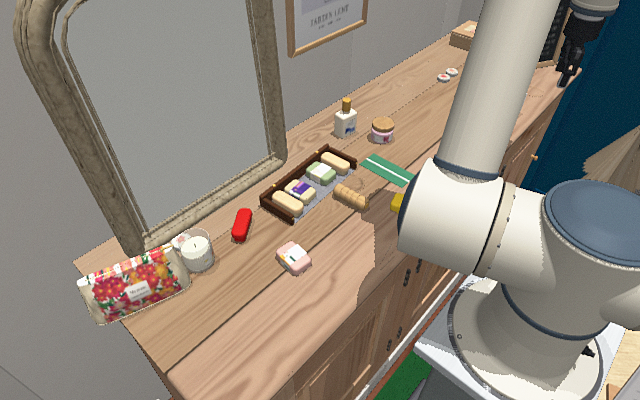

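View pics/top0.png

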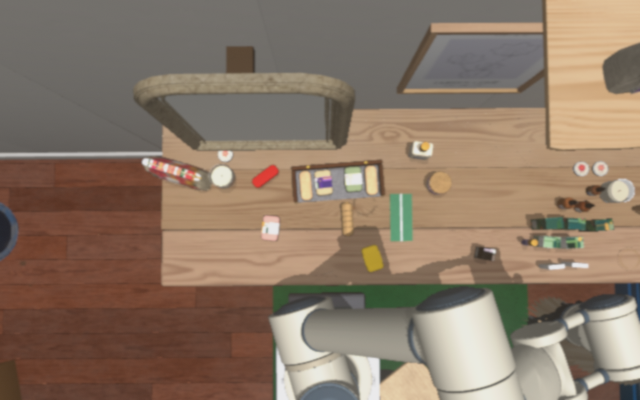

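View pics/topcrop0.png

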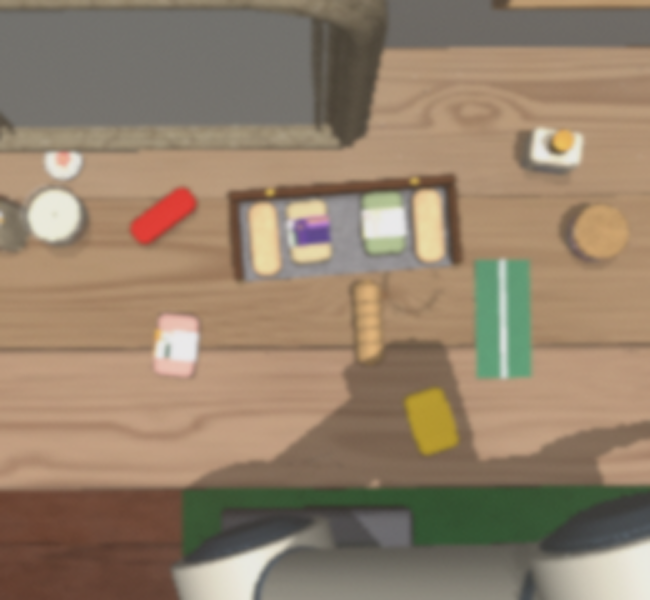

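The pictures show the rack at top px (338,182): left brush (306,183), cream with purple band (324,182), green (353,179), right brush (371,179). The roller is at (347,218), pink at (270,228) and the mark at (401,217). Three things could be mistaken for the ones I want:
- The yellow soap at (372,259) looks like the green soap.
- The red brush at (265,177) looks like the left brush.
- The tan brushes could be taken for the roller, but the grooved cylinder outside the rack is the roller.

Next I move over the scene for a close wrist view.

```bash
python3 -m crank '[{"travel":[1.4,3.3,0.6],"roll":-2.7,"fingers":6},{"travel":[1.4,3.3,0.6],"roll":-2.7,"fingers":6},{"travel":[1.4,3.3,0.6],"roll":-2.7,"fingers":6},{"travel":[1.4,3.3,0.6],"roll":-2.7,"fingers":6},{"travel":[1.4,3.3,0.6],"roll":-2.7,"fingers":6},{"travel":[1.4,3.3,0.6],"roll":-2.7,"fingers":6},{"travel":[1.4,3.3,0.6],"roll":-2.7,"fingers":6},{"travel":[1.4,3.3,0.6],"roll":-2.7,"fingers":6}]'
python3 -m crank '[{"travel":[1.4,3.3,0],"roll":0,"fingers":6},{"travel":[1.4,3.3,0],"roll":0,"fingers":6},{"travel":[1.4,3.3,0],"roll":0,"fingers":6},{"travel":[1.4,3.3,0],"roll":0,"fingers":6},{"travel":[1.4,3.3,0],"roll":0,"fingers":6},{"travel":[1.4,3.3,0],"roll":0,"fingers":6},{"travel":[1.4,3.3,0],"roll":0,"fingers":6},{"travel":[0,0,0],"roll":0,"fingers":6}]'
python3 - <<'E'
from station import bot
import cv2,numpy as np
s=bot.sense();print(s['time'],s['ee_pos'],s['tool_rot'],s['gripper_width'])
c=bot.calibration("wrist");np.savez("w1.npz",K=c['camera_matrix'],r=c['rvec'],t=c['tvec']);print(c)
im=bot.capture("wrist");cv2.imwrite("pics/w1.png",im[:,:,::-1])
E
```

```text
time: 2.1
ee_pos: [0.3446, -0.3152, 0.2986]
tool_rot: [1.0, 0.001, 0.0, 0.0]
force: [0.5, -0.2, -0.3]
gripper_width: 0.0599
time: 3.1
ee_pos: [0.4428, -0.0835, 0.2984]
tool_rot: [1.0, 0.003, 0.0, -0.0]
force: [0.2, -0.1, -0.3]
gripper_width: 0.0599
3.1 [ 0.44282948 -0.08354537  0.29835934] [ 9.99994740e-01  3.23719813e-03  1.66754350e-04 -1.08572354e-04] 0.059894975746746494
{'camera_matrix': array([[309.70691629,   0.        , 318.4653322 ],
       [  0.        , 309.70691629, 205.60043148],
       [  0.        ,   0.        ,   1.        ]]), 'rvec': array([-2.07385145,  2.0612342 ,  0.2990252 ]), 'tvec': array([-0.08516729,  0.37329981,  0.55068252])}
```

View pics/w1.png

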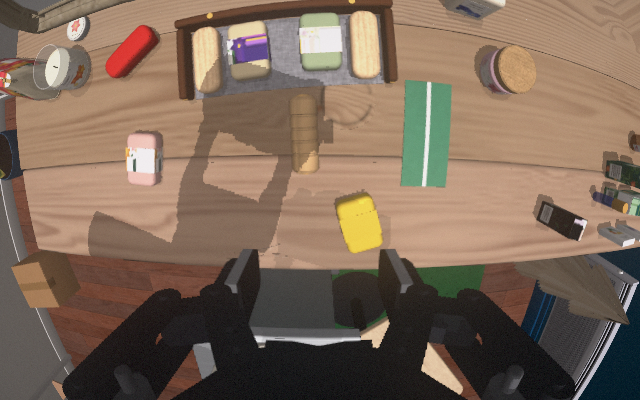

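The wrist view has the whole scene in it: rack (285,50), roller (305,132), pink (144,158), mark (427,133), and the yellow soap I'm avoiding (359,223). I'll rectify it into metric maps at several heights.

```bash
cat > h.py <<'E'
import cv2,numpy as np
def project(P,K,r,t):
    R=cv2.Rodrigues(np.asarray(r))[0]
    pc=P@R.T+np.ravel(t); return cv2.fisheye.distortPoints((pc[:,:2]/pc[:,2:]).reshape(-1,1,2),K,np.zeros(4)).reshape(-1,2)
def rect(im,K,r,t,z,x0,x1,y0,y1,s=2.5,label=True):
    # px: col -> -y, row -> -x ; s px/mm
    W=int((y1-y0)*1000*s);H=int((x1-x0)*1000*s)
    c,rw=np.meshgrid(np.arange(W),np.arange(H))
    P=np.stack([x1-rw/s/1000,y1-c/s/1000,np.full(c.shape,z)],-1).reshape(-1,3)
    uv=project(P,K,r,t).reshape(H,W,2).astype(np.float32)
    o=cv2.remap(im,uv[...,0],uv[...,1],cv2.INTER_CUBIC)
    if label:
      for x in np.arange(np.ceil(x0*50)/50,x1,.02):
        q=int((x1-x)*1000*s);cv2.line(o,(0,q),(W,q),(255,255,0),1) if round(x*1000)%100==0 else cv2.line(o,(0,q),(8,q),(255,255,0),1)
        cv2.putText(o,f"{x:.2f}",(10,q+4),0,.35,(255,0,255),1)
      for y in np.arange(np.ceil(y0*50)/50,y1,.02):
        q=int((y1-y)*1000*s);cv2.line(o,(q,0),(q,8),(255,255,0),1)
        cv2.putText(o,f"{y:.2f}",(q-10,18),0,.35,(255,0,255),1)
    return o
E
python3 - <<'E'
from h import *
d=np.load("w1.npz");im=cv2.imread("pics/w1.png")
a=(d['K'],d['r'],d['t'])
cv2.imwrite("pics/r26.png",rect(im,*a,.026,.52,.68,-.19,.12,s=2.5))
cv2.imwrite("pics/r00.png",rect(im,*a,.0,.41,.57,-.29,.02,s=2.5))
cv2.imwrite("pics/rp.png",rect(im,*a,.026,.40,.54,.10,.26,s=3))
E
```

```text
(no output)
```

View pics/r26.png

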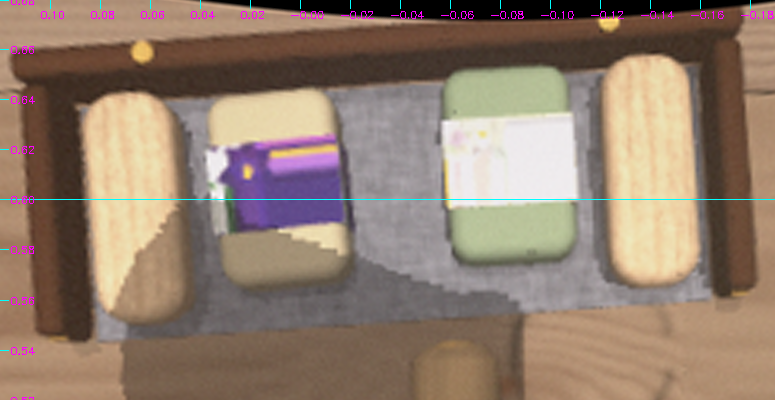

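View pics/r00.png

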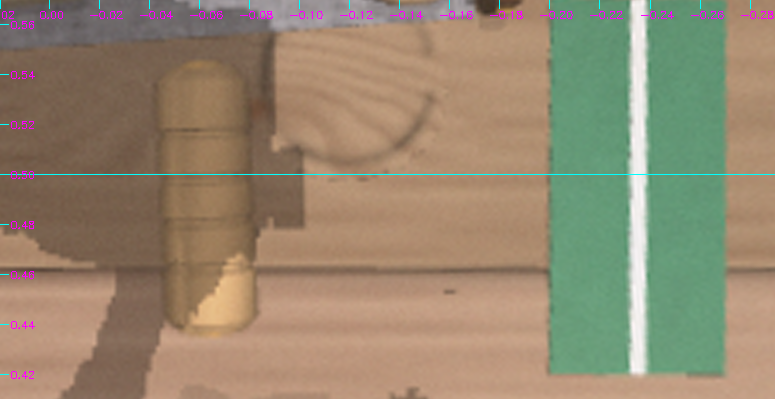

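View pics/rp.png

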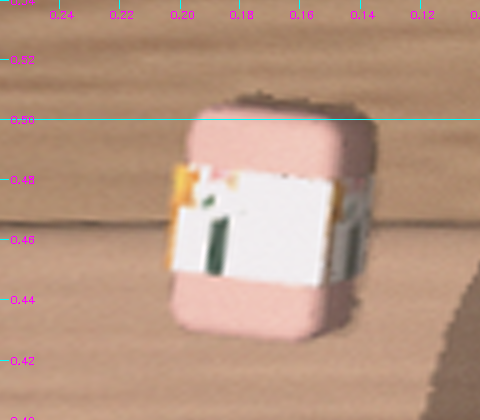

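```bash
python3 - <<'E'
from h import *
d=np.load("w1.npz");im=cv2.imread("pics/w1.png")
a=(d['K'],d['r'],d['t'])
R=cv2.Rodrigues(d['r'])[0];print("cam",-R.T@d['t'].ravel())
cv2.imwrite("pics/r0rack.png",rect(im,*a,.0,.52,.68,-.19,.12,s=2.5))
A=rect(im,*a,.018,.42,.57,-.14,.0,s=4)
B=rect(im,*a,.0,.40,.59,-.29,-.18,s=3)
cv2.imwrite("pics/rr.png",A);cv2.imwrite("pics/rm.png",B)
E
```

```text
cam [ 0.51440883 -0.0825963   0.42239657]
```

View pics/r0rack.png

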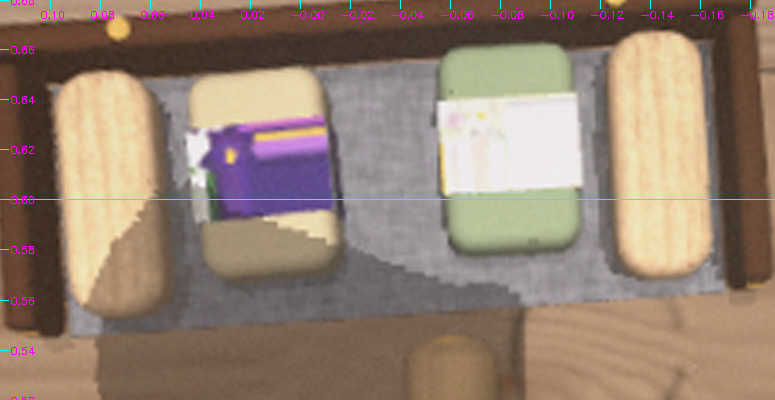

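View pics/rr.png

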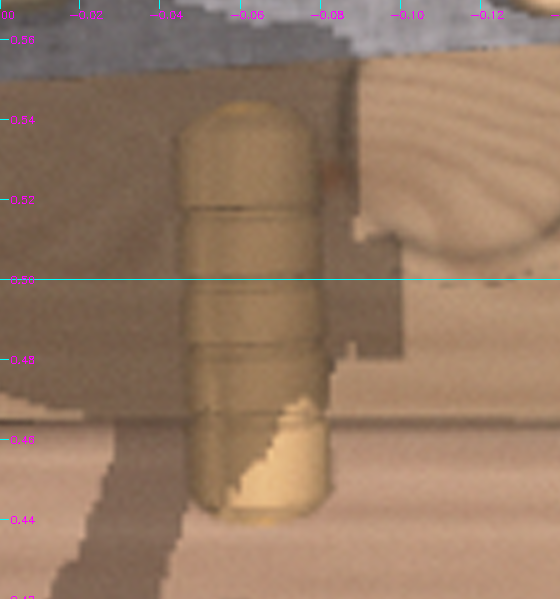

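View pics/rm.png

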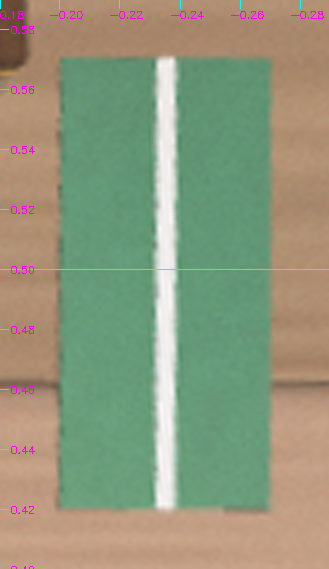

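```bash
python3 -m crank '[{"travel":[1,0.4,-4.5],"roll":0.5,"fingers":6},{"travel":[1,0.4,-4.5],"roll":0.5,"fingers":6},{"travel":[1,0.4,-4.5],"roll":0.5,"fingers":6},{"travel":[1,0.4,-4.5],"roll":0.4,"fingers":6},{"travel":[0.9,0.4,-3],"roll":0,"fingers":6},{"travel":[0,0,-2],"roll":0,"fingers":6},{"travel":[0,0,-2],"roll":0,"fingers":6},{"travel":[0,0,0],"roll":0,"fingers":6}]' 20
python3 - <<'E'
from station import bot
import cv2,numpy as np
s=bot.sense();print(s['time'],s['ee_pos'],s['tool_rot'],s['gripper_width'])
c=bot.calibration("wrist");np.savez("w2.npz",K=c['camera_matrix'],r=c['rvec'],t=c['tvec'])
im=bot.capture("wrist");cv2.imwrite("pics/w2.png",im[:,:,::-1])
E
```

```text
time: 4.15
ee_pos: [0.4905, -0.0659, 0.0474]
tool_rot: [1.0, 0.018, -0.001, -0.0]
force: [0.4, -0.1, 0.3]
gripper_width: 0.06
4.15 [ 0.49052873 -0.06588866  0.04742401] [ 9.99836292e-01  1.80604629e-02 -1.07170578e-03 -2.44403770e-04] 0.059954319474527965
```

View pics/w2.png

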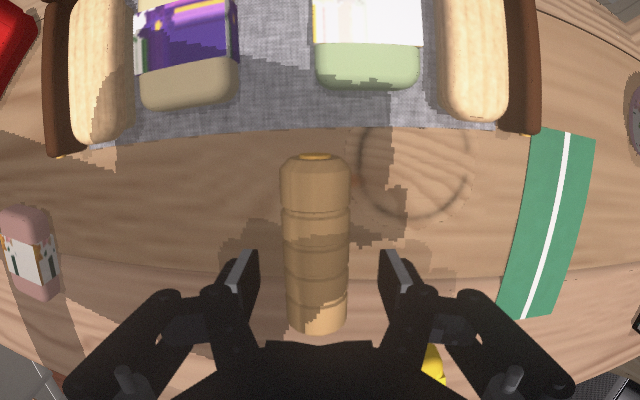

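```bash
python3 -m crank '[{"travel":[0.1,0.1,-1],"roll":0,"fingers":6},{"travel":[0,0.1,-1],"roll":0,"fingers":6},{"travel":[0,0,-0.5],"roll":0,"fingers":6},{"travel":[0,0,0],"roll":0,"fingers":4.5},{"travel":[0,0,0],"roll":0,"fingers":4.5},{"travel":[0,-0.4,0],"roll":0,"fingers":4.4},{"travel":[0,-0.8,0],"roll":0,"fingers":4.4},{"travel":[0,-0.8,0],"roll":-0.2,"fingers":4.4}]' 20
python3 -m crank '[{"travel":[0.05,-1,0],"roll":-0.2,"fingers":4.4},{"travel":[0.05,-1,0],"roll":-0.2,"fingers":4.4},{"travel":[0.05,-1,0],"roll":-0.2,"fingers":4.4},{"travel":[0.05,-1,0],"roll":-0.2,"fingers":4.4},{"travel":[0.05,-1,0],"roll":-0.2,"fingers":4.4},{"travel":[0.05,-1,0],"roll":-0.2,"fingers":4.4},{"travel":[0.05,-1,0],"roll":-0.2,"fingers":4.4},{"travel":[0.05,-1,0],"roll":-0.2,"fingers":4.4}]'
python3 - <<'E'
from station import bot
import cv2,numpy as np
s=bot.sense();print(s['time'],s['ee_pos'],s['tool_rot'],s['gripper_width'])
im=bot.capture("wrist");cv2.imwrite("pics/w3.png",im[:,:,::-1])
E
```

```text
time: 5.2
ee_pos: [0.4924, -0.0839, 0.0234]
tool_rot: [1.0, 0.017, 0.0, 0.0]
force: [0.1, 0.2, -0.4]
gripper_width: 0.044
time: 6.2
ee_pos: [0.4963, -0.1639, 0.0233]
tool_rot: [1.0, 0.003, -0.0, -0.0]
force: [-0.3, -1.2, -0.5]
gripper_width: 0.0439
6.2 [ 0.49632273 -0.16389252  0.02325557] [ 9.99996414e-01  2.67794626e-03 -1.03672113e-05 -9.88935177e-06] 0.043940722420613976
```

View pics/w3.png

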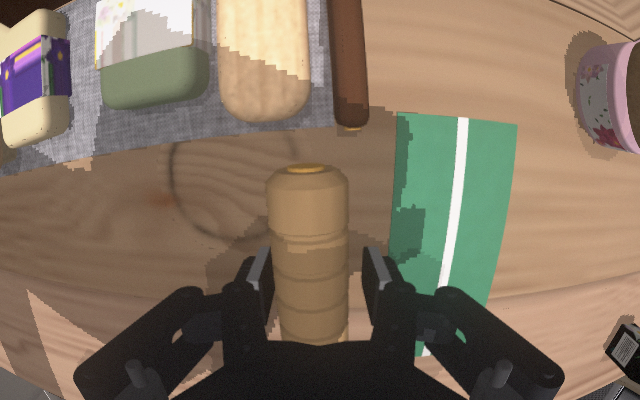

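```bash
python3 -m crank '[{"travel":[0,-1,0],"roll":-0.1,"fingers":4.4},{"travel":[0,-1,0],"roll":-0.1,"fingers":4.4},{"travel":[0,-1,0],"roll":-0.1,"fingers":4.4},{"travel":[0,-1,0],"roll":-0.1,"fingers":4.4},{"travel":[0,-1,0],"roll":0,"fingers":4.4},{"travel":[0,-1,0],"roll":0,"fingers":4.4},{"travel":[0,-0.7,0],"roll":0,"fingers":4.4},{"travel":[0,-0.3,0],"roll":0,"fingers":4.4}]'
python3 -m crank '[{"travel":[0,0,0],"roll":0,"fingers":4.1},{"travel":[0,0,0],"roll":0,"fingers":3.9},{"travel":[0,0,0],"roll":0,"fingers":3.7},{"travel":[0,0,0],"roll":0,"fingers":3.65},{"travel":[0,0,0],"roll":0,"fingers":3.65},{"travel":[0,0,0],"roll":0,"fingers":4.0},{"travel":[0,0,0],"roll":0,"fingers":5},{"travel":[0,0,0],"roll":0,"fingers":7}]'
python3 - <<'E'
from station import bot
import cv2,numpy as np
s=bot.sense();print(s['time'],s['ee_pos'],s['tool_rot'],s['gripper_width'])
c=bot.calibration("wrist");np.savez("w4.npz",K=c['camera_matrix'],r=c['rvec'],t=c['tvec'])
im=bot.capture("wrist");cv2.imwrite("pics/w4.png",im[:,:,::-1])
E
```

```text
time: 7.25
ee_pos: [0.4963, -0.2337, 0.0232]
tool_rot: [1.0, -0.001, 0.0, 0.0]
force: [0.2, 0.2, -0.4]
gripper_width: 0.044
time: 8.25
ee_pos: [0.4963, -0.2332, 0.0233]
tool_rot: [1.0, -0.001, -0.0, -0.0]
force: [-0.3, 0.2, -0.9]
gripper_width: 0.067
8.25 [ 0.49627921 -0.23323329  0.02326701] [ 9.99999737e-01 -7.25750116e-04 -7.60681405e-06 -4.75076094e-06] 0.06699994991312169
```

View pics/w4.png

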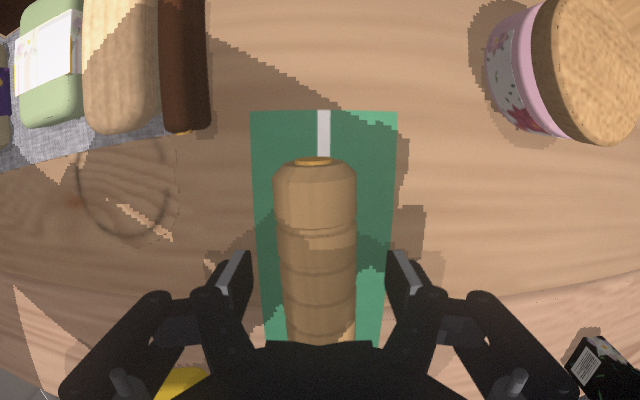

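```bash
python3 -m crank '[{"travel":[0,0,2],"roll":0,"fingers":7},{"travel":[0,0,3],"roll":0,"fingers":7},{"travel":[0,0,4],"roll":0,"fingers":5},{"travel":[0,1.5,4],"roll":0.7,"fingers":2},{"travel":[0,2,3],"roll":0.7,"fingers":0},{"travel":[0,2,2],"roll":0.7,"fingers":0},{"travel":[0,2,1],"roll":0.7,"fingers":0},{"travel":[0,0,0],"roll":0.9,"fingers":0}]'
python3 - <<'E'
from station import bot
from h import *
s=bot.sense();print(s['time'],s['ee_pos'],s['tool_rot'],s['gripper_width'])
c=bot.calibration("wrist");a=(c['camera_matrix'],c['rvec'],c['tvec'])
im=bot.capture("wrist")[:,:,::-1].copy();cv2.imwrite("pics/w5.png",im)
R=cv2.Rodrigues(a[1])[0];print("cam",-R.T@a[2].ravel())
A=rect(im,*a,0,.40,.59,-.29,-.18,s=3)
B=rect(im,*a,.018,.40,.59,-.29,-.18,s=3)
cv2.imwrite("pics/r5.png",np.hstack([A,B]))
C=rect(im,*a,.026,.52,.68,-.19,.12,s=2.5)
cv2.imwrite("pics/r5b.png",C)
C=rect(im,*a,.0,.52,.68,-.19,.12,s=2.5)
cv2.imwrite("pics/r5c.png",C)
E
```

```text
time: 9.3
ee_pos: [0.4963, -0.1571, 0.2135]
tool_rot: [0.999, 0.033, 0.0, 0.0]
force: [-0.6, -0.2, -0.2]
gripper_width: -0.0004
9.3 [ 0.49631244 -0.15709157  0.21351546] [9.99465928e-01 3.26775872e-02 1.82993757e-04 3.87620964e-05] -0.0003935694216091182
cam [ 0.56772752 -0.15189014  0.33754545]
```

View pics/r5.png

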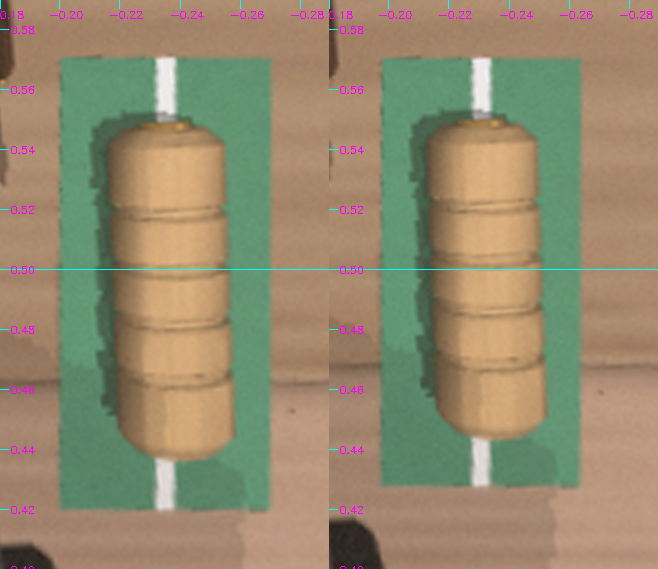

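View pics/r5b.png

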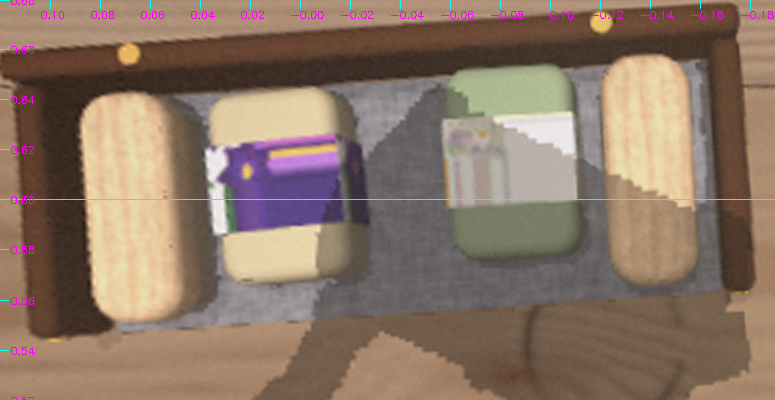

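View pics/r5c.png

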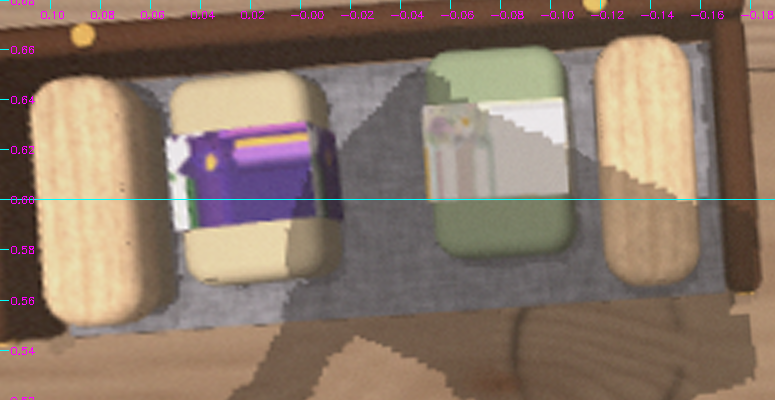

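The roller lies on the mark at about (0.497, -0.2325), but 2 mm off the line and turned 0.04 rad. I'll straighten it with a light closing of the jaws.

```bash
python3 -m crank '[{"travel":[0,-2,-1],"roll":-1,"fingers":7},{"travel":[0,-2,-2],"roll":-1,"fingers":7},{"travel":[0,-2,-3],"roll":-1,"fingers":7},{"travel":[0,-1.5,-3],"roll":-0.9,"fingers":7},{"travel":[0,-0.3,-3],"roll":0,"fingers":7},{"travel":[0,0,-3],"roll":0,"fingers":7},{"travel":[0,0,-2.5],"roll":0,"fingers":7},{"travel":[0,0,-1.5],"roll":0,"fingers":7}]' 20
python3 -m crank '[{"travel":[0,0,0],"roll":0,"fingers":5},{"travel":[0,0,0],"roll":0,"fingers":4},{"travel":[0,0,0],"roll":0,"fingers":3.5},{"travel":[0,0,0],"roll":0,"fingers":3.3},{"travel":[0,0,0],"roll":0,"fingers":3.3},{"travel":[0,0,0],"roll":0,"fingers":3.3},{"travel":[0,0,0],"roll":0,"fingers":3.5},{"travel":[0,0,0],"roll":0,"fingers":3.7}]'
python3 -m crank '[{"travel":[0,0,0],"roll":0,"fingers":3.8},{"travel":[0,0,0],"roll":0,"fingers":4},{"travel":[0,0,0],"roll":0,"fingers":5},{"travel":[0,0,0.5],"roll":0,"fingers":7},{"travel":[0,0,2],"roll":0,"fingers":7},{"travel":[0,0,4],"roll":0,"fingers":7},{"travel":[0,0,5],"roll":0,"fingers":6},{"travel":[0,1,6],"roll":0,"fingers":3}]'
python3 - <<'E'
from station import bot
from h import *
s=bot.sense();print(s['time'],s['ee_pos'],s['tool_rot'],s['gripper_width'])
c=bot.calibration("wrist");a=(c['camera_matrix'],c['rvec'],c['tvec'])
im=bot.capture("wrist")[:,:,::-1].copy();cv2.imwrite("pics/w6.png",im)
A=rect(im,*a,0,.40,.59,-.29,-.18,s=3)
B=rect(im,*a,.018,.40,.59,-.29,-.18,s=3)
cv2.imwrite("pics/r6.png",np.hstack([A,B]))
E
```

```text
time: 10.35
ee_pos: [0.4952, -0.2371, 0.021]
tool_rot: [1.0, -0.003, -0.001, -0.001]
force: [-0.4, -0.5, -0.2]
gripper_width: 0.07
time: 11.35
ee_pos: [0.4964, -0.2363, 0.0236]
tool_rot: [1.0, -0.002, 0.0, 0.0]
force: [0.3, 0.8, 0.8]
gripper_width: 0.0368
time: 12.35
ee_pos: [0.4958, -0.2263, 0.1998]
tool_rot: [1.0, -0.003, -0.0, -0.0]
force: [0.8, -0.4, -0.6]
gripper_width: 0.043
12.35 [ 0.49580536 -0.22625959  0.19975629] [ 9.99995984e-01 -2.79520389e-03 -4.19780424e-04 -2.08469547e-04] 0.04295869988535953
```

View pics/r6.png

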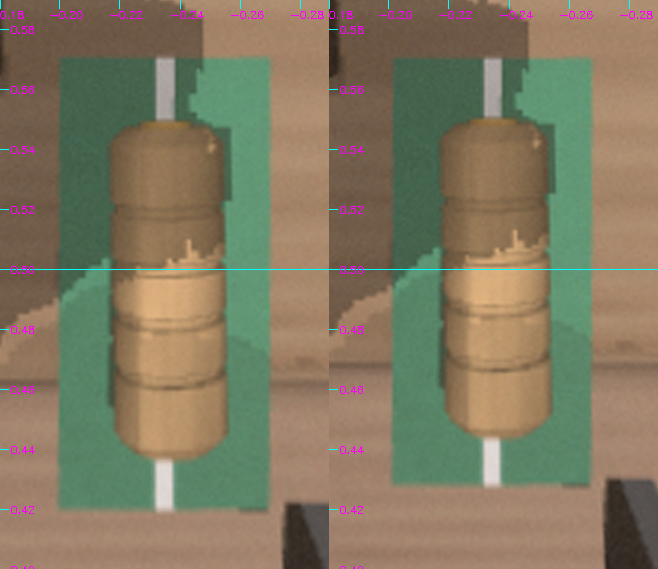

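```bash
python3 -m crank '[{"travel":[1.6,2.7,-1.4],"roll":0.6,"fingers":0},{"travel":[1.6,2.7,-1.4],"roll":0.6,"fingers":0},{"travel":[1.6,2.7,-1.4],"roll":0.6,"fingers":0},{"travel":[1.6,2.7,-1.4],"roll":0.6,"fingers":0},{"travel":[1.6,2.7,-1.4],"roll":0.6,"fingers":0},{"travel":[1.6,2.7,-1.4],"roll":0.6,"fingers":0},{"travel":[1.6,2.7,-1.4],"roll":0.5,"fingers":0},{"travel":[0,0,0],"roll":0,"fingers":0}]' 20
python3 - <<'E'
from station import bot
from h import *
s=bot.sense();print(s['time'],s['ee_pos'],s['tool_rot'],s['gripper_width'])
c=bot.calibration("wrist");a=(c['camera_matrix'],c['rvec'],c['tvec'])
im=bot.capture("wrist")[:,:,::-1].copy();cv2.imwrite("pics/w7.png",im)
R=cv2.Rodrigues(a[1])[0];print("cam",-R.T@a[2].ravel())
C=rect(im,*a,.026,.52,.68,-.19,.12,s=2.5)
cv2.imwrite("pics/r7.png",C)
E
```

```text
time: 13.4
ee_pos: [0.6085, -0.0355, 0.0995]
tool_rot: [0.999, 0.034, -0.001, -0.0]
force: [-0.6, -0.3, -0.3]
gripper_width: -0.0003
13.4 [ 0.6084736  -0.03551361  0.09950347] [ 9.99406315e-01  3.44487820e-02 -5.08908521e-04 -2.01626903e-04] -0.00028612574332388403
cam [ 0.68002942 -0.03012904  0.22341974]
```

View pics/w7.png

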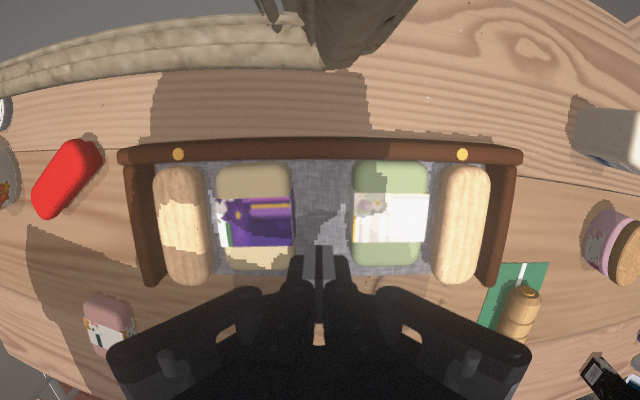

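View pics/r7.png

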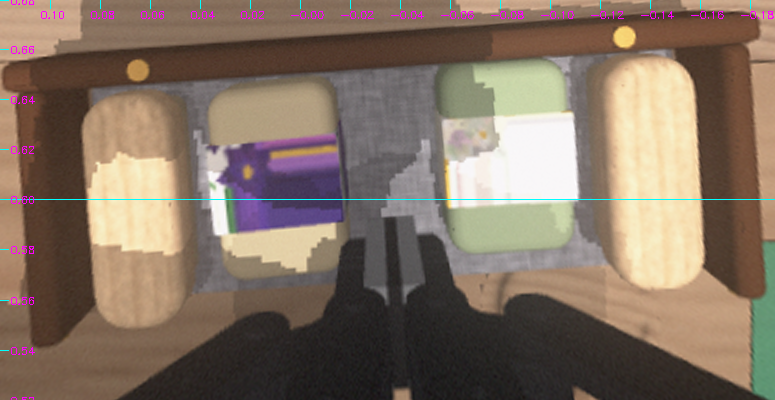

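```bash
python3 -m crank '[{"travel":[0,-0.2,-1],"roll":0,"fingers":0},{"travel":[0,0,-1.5],"roll":0,"fingers":0},{"travel":[0,0,-1.5],"roll":0,"fingers":0},{"travel":[0,0,-1],"roll":0,"fingers":0},{"travel":[0,0,-1],"roll":0,"fingers":0},{"travel":[0,0,-0.7],"roll":0,"fingers":0},{"travel":[0,0,-0.4],"roll":0,"fingers":0},{"travel":[0,0,0],"roll":0,"fingers":0}]' 20
python3 - <<'E'
from station import bot
from h import *
s=bot.sense();print(s['time'],s['ee_pos'],s['tool_rot'],s['gripper_width'])
im=bot.capture("wrist")[:,:,::-1].copy();cv2.imwrite("pics/w8.png",im)
im=bot.capture("scene")[:,:,::-1].copy();cv2.imwrite("pics/s8.png",cv2.resize(im[120:260,220:430],None,fx=3.5,fy=3.5))
E
```

```text
time: 14.45
ee_pos: [0.6083, -0.0392, 0.0292]
tool_rot: [0.999, 0.033, -0.0, -0.0]
force: [-0.5, -0.2, -0.0]
gripper_width: -0.0001
14.45 [ 0.60828836 -0.03921394  0.02918687] [ 9.99443606e-01  3.33538138e-02 -4.13354095e-05 -9.95035589e-07] -6.213315006518595e-05
```

View pics/w8.png

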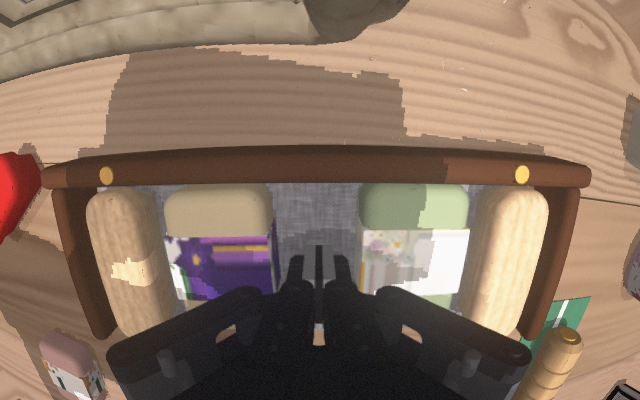

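View pics/s8.png

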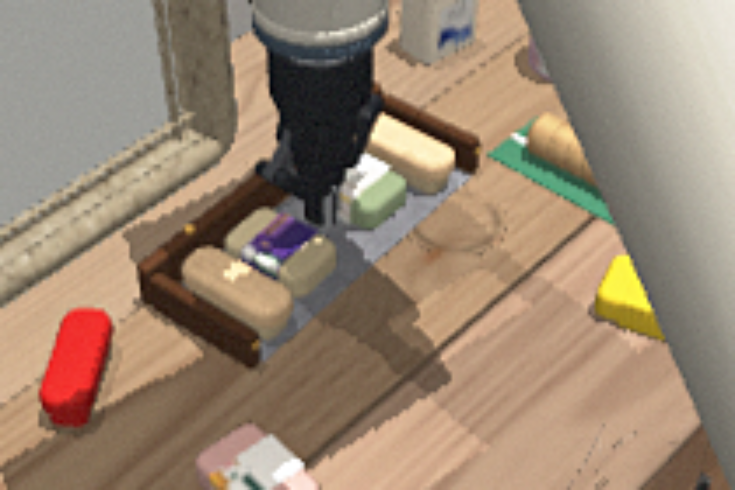

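```bash
python3 -m crank '[{"travel":[0,0.4,0],"roll":0,"fingers":0},{"travel":[0,0.3,0],"roll":0,"fingers":0},{"travel":[0,0.3,0],"roll":0,"fingers":0},{"travel":[-0.05,0.3,0],"roll":0,"fingers":0},{"travel":[-0.05,0.3,0],"roll":0,"fingers":0},{"travel":[-0.05,0.2,0],"roll":0,"fingers":0},{"travel":[0,0,0],"roll":0,"fingers":0},{"travel":[0,-0.5,0],"roll":0,"fingers":0}]' 20
python3 -m crank '[{"travel":[0.1,-0.7,0],"roll":0,"fingers":0},{"travel":[0.1,-0.7,0],"roll":0,"fingers":0},{"travel":[0.1,-0.4,0],"roll":0,"fingers":0},{"travel":[0.05,-0.3,0],"roll":0,"fingers":0},{"travel":[0.05,-0.3,0],"roll":0,"fingers":0},{"travel":[0,-0.3,0],"roll":0,"fingers":0},{"travel":[0,-0.3,0],"roll":0,"fingers":0},{"travel":[0,0,0],"roll":0,"fingers":0}]' 20
python3 - <<'E'
from station import bot
from h import *
s=bot.sense();print(s['time'],s['ee_pos'],s['tool_rot'],s['gripper_width'])
im=bot.capture("wrist")[:,:,::-1].copy();cv2.imwrite("pics/w9.png",im)
E
```

```text
time: 15.55
ee_pos: [0.6067, -0.0261, 0.0292]
tool_rot: [0.999, 0.034, -0.0, -0.0]
force: [-0.1, -0.8, -0.4]
gripper_width: -0.0002
time: 16.55
ee_pos: [0.6108, -0.0565, 0.0293]
tool_rot: [0.999, 0.033, 0.0, 0.0]
force: [0.5, -0.5, -0.1]
gripper_width: -0.0002
16.55 [ 0.61078641 -0.05645021  0.02927221] [9.99448872e-01 3.31956766e-02 3.27443467e-06 1.23167336e-05] -0.0001687714719676752
```

View pics/w9.png

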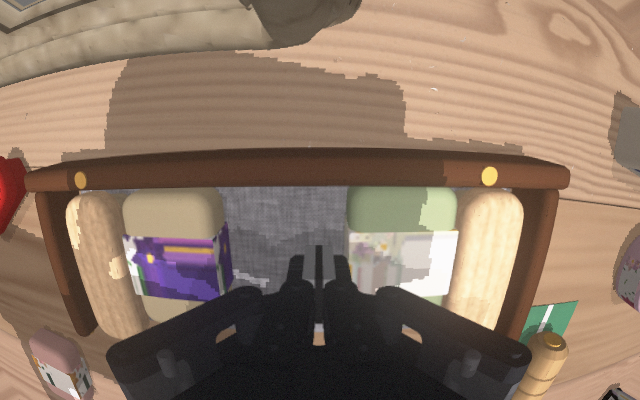

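```bash
python3 -m crank '[{"travel":[0,0.9,0],"roll":0,"fingers":0},{"travel":[0,0.6,1],"roll":0,"fingers":0},{"travel":[0,0,2],"roll":0,"fingers":0},{"travel":[0,0,2],"roll":0,"fingers":0},{"travel":[-1,0,2],"roll":0,"fingers":0},{"travel":[-1,0,1],"roll":0,"fingers":0},{"travel":[-2,0,1],"roll":0,"fingers":0},{"travel":[-2,0,0],"roll":0,"fingers":0}]' 20
python3 - <<'E'
from station import bot
from h import *
s=bot.sense();print(s['time'],s['ee_pos'],s['tool_rot'],s['gripper_width'])
c=bot.calibration("wrist");a=(c['camera_matrix'],c['rvec'],c['tvec'])
im=bot.capture("wrist")[:,:,::-1].copy();cv2.imwrite("pics/w10.png",im)
R=cv2.Rodrigues(a[1])[0];print("cam",-R.T@a[2].ravel())
C=rect(im,*a,.026,.53,.68,-.19,.12,s=2.5)
cv2.imwrite("pics/r10.png",C)
E
```

```text
time: 17.6
ee_pos: [0.5502, -0.0409, 0.12]
tool_rot: [0.999, 0.033, 0.0, 0.0]
force: [-0.4, 0.7, -0.1]
gripper_width: 0.0
17.6 [ 0.55018825 -0.04094663  0.12002644] [9.99439512e-01 3.34724957e-02 4.93728665e-04 1.03577885e-04] 3.8308344257981605e-05
cam [ 0.62151506 -0.03563928  0.24411071]
```

View pics/r10.png

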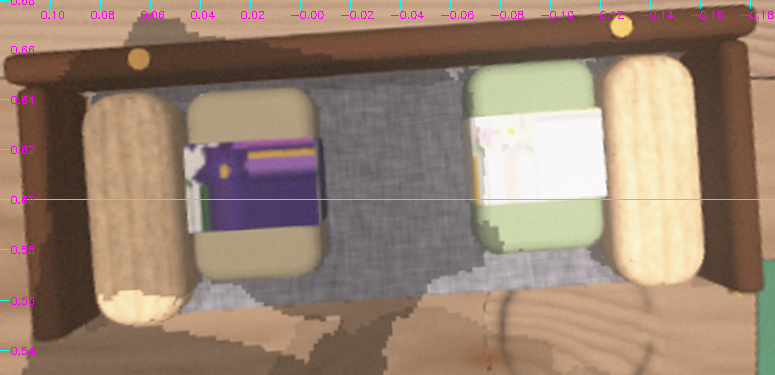

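```bash
python3 -m crank '[{"travel":[-1.6,3.1,0.5],"roll":-1.3,"fingers":8},{"travel":[-1.6,3.1,0.5],"roll":-1.3,"fingers":8},{"travel":[-1.6,3.1,0.5],"roll":-1.3,"fingers":8},{"travel":[-1.6,3.1,0.5],"roll":-1.3,"fingers":8},{"travel":[-1.6,3.1,0.5],"roll":-1.3,"fingers":8},{"travel":[-1.6,3.1,0.5],"roll":-1.3,"fingers":8},{"travel":[-1.4,3.1,0],"roll":-0.9,"fingers":8},{"travel":[0,0,0],"roll":0,"fingers":8}]' 20
python3 - <<'E'
from station import bot
from h import *
s=bot.sense();print(s['time'],s['ee_pos'],s['tool_rot'],s['gripper_width'])
c=bot.calibration("wrist");a=(c['camera_matrix'],c['rvec'],c['tvec'])
im=bot.capture("wrist")[:,:,::-1].copy();cv2.imwrite("pics/w11.png",im)
C=rect(im,*a,.026,.40,.54,.10,.26,s=3.5)
cv2.imwrite("pics/r11.png",C)
E
```

```text
time: 18.65
ee_pos: [0.4397, 0.1774, 0.1494]
tool_rot: [0.999, -0.041, -0.0, -0.0]
force: [-0.3, 0.3, -0.2]
gripper_width: 0.0799
18.65 [0.43968853 0.17739607 0.14938309] [ 9.99145358e-01 -4.13342134e-02 -1.85908230e-04 -5.29406972e-05] 0.07993416209265165
```

View pics/w11.png

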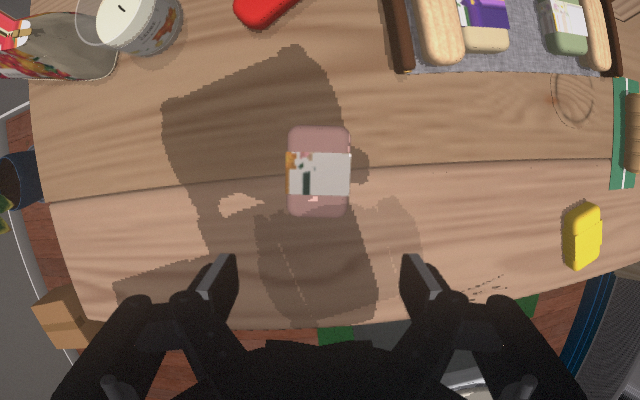

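View pics/r11.png

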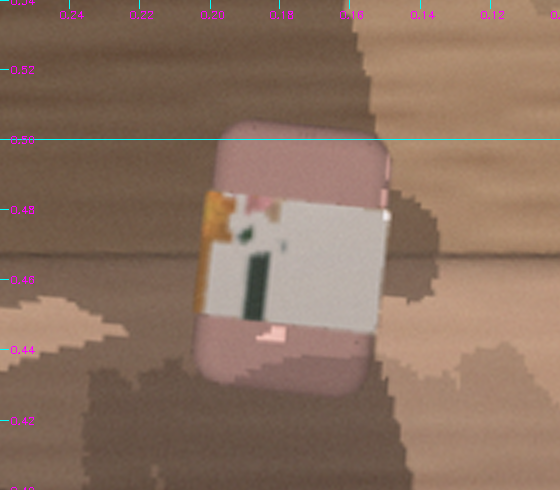

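```bash
python3 -m crank '[{"travel":[0,0.1,-2],"roll":0,"fingers":8},{"travel":[0,0,-2.5],"roll":0,"fingers":8},{"travel":[0,0,-2.5],"roll":0,"fingers":8},{"travel":[0,0,-2.5],"roll":0,"fingers":8},{"travel":[0,0,-1.5],"roll":0,"fingers":8},{"travel":[0,0,-1.2],"roll":0,"fingers":8},{"travel":[0,0,-0.7],"roll":0,"fingers":8},{"travel":[0,0,0],"roll":0,"fingers":8}]' 20
python3 -m crank '[{"travel":[0,0,0],"roll":0,"fingers":7},{"travel":[0,0,0],"roll":0,"fingers":6},{"travel":[0,0,0],"roll":0,"fingers":5.5},{"travel":[0,0,0],"roll":0,"fingers":5.2},{"travel":[0,0,0],"roll":0,"fingers":5},{"travel":[0,0,0],"roll":0,"fingers":4.8},{"travel":[0,0,0],"roll":0,"fingers":4.8},{"travel":[0,0,0],"roll":0,"fingers":4.8}]' 20
python3 - <<'E'
from station import bot
from h import *
s=bot.sense();print(s['time'],s['ee_pos'],s['tool_rot'],s['gripper_width'],s['force'])
im=bot.capture("wrist")[:,:,::-1].copy();cv2.imwrite("pics/w12.png",im)
E
```

```text
time: 19.7
ee_pos: [0.4408, 0.1766, 0.0201]
tool_rot: [0.999, -0.043, -0.0, 0.0]
force: [0.5, -0.2, 0.3]
gripper_width: 0.0801
time: 20.7
ee_pos: [0.441, 0.1769, 0.0206]
tool_rot: [0.999, -0.043, 0.0, -0.0]
force: [-1.0, 2.2, 6.5]
gripper_width: 0.0517
20.7 [0.44095842 0.17690539 0.0205541 ] [ 9.99095697e-01 -4.25170421e-02  2.77322836e-04 -1.14064608e-04] 0.05171808739565109 [-0.98601833  2.18837204  6.54315873]
```

View pics/w12.png

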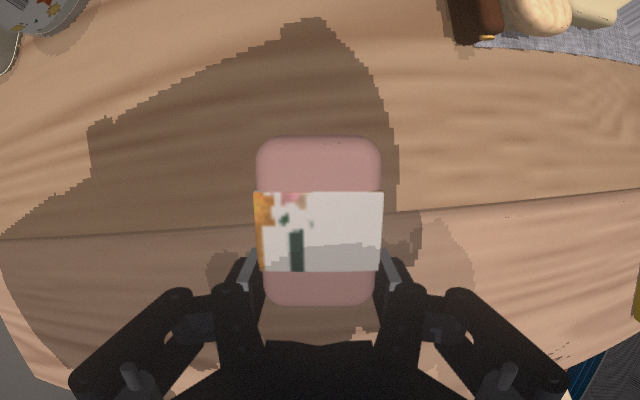

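```bash
python3 -m crank '[{"travel":[0,-0.6,0],"roll":0.4,"fingers":4.8},{"travel":[0,-1.2,0],"roll":0.6,"fingers":4.8},{"travel":[0,-1.6,0],"roll":0.6,"fingers":4.8},{"travel":[0,-1.6,0],"roll":0.6,"fingers":4.8},{"travel":[0,-1.6,0],"roll":0.6,"fingers":4.8},{"travel":[0,-1.6,0],"roll":0.6,"fingers":4.8},{"travel":[0,-1.6,0],"roll":0.6,"fingers":4.8},{"travel":[0,-1.6,0],"roll":0.6,"fingers":4.8}]' 20
python3 -m crank '[{"travel":[0,-1.6,0],"roll":0.6,"fingers":4.8},{"travel":[0,-1.6,0],"roll":0.6,"fingers":4.8},{"travel":[0,-1.6,0],"roll":0.6,"fingers":4.8},{"travel":[0,-1.6,0],"roll":0.6,"fingers":4.8},{"travel":[0,-1.6,0],"roll":0.6,"fingers":4.8},{"travel":[0,-1.6,0],"roll":0.6,"fingers":4.8},{"travel":[0,-1.2,0],"roll":0.4,"fingers":4.8},{"travel":[0,-0.4,0],"roll":0,"fingers":4.8}]' 20
python3 - <<'E'
from station import bot
from h import *
s=bot.sense();print(s['time'],s['ee_pos'],s['tool_rot'],s['gripper_width'],s['force'])
c=bot.calibration("wrist");a=(c['camera_matrix'],c['rvec'],c['tvec'])
im=bot.capture("wrist")[:,:,::-1].copy();cv2.imwrite("pics/w13.png",im)
C=rect(im,*a,.026,.42,.68,-.15,.08,s=2.2)
cv2.imwrite("pics/r13.png",C)
E
```

```text
time: 21.75
ee_pos: [0.441, 0.0623, 0.0205]
tool_rot: [1.0, -0.002, 0.0, -0.0]
force: [0.0, 5.5, 7.8]
gripper_width: 0.0516
time: 22.75
ee_pos: [0.4408, -0.0497, 0.0205]
tool_rot: [0.999, 0.032, 0.0, -0.0]
force: [-0.2, 5.7, 8.4]
gripper_width: 0.0516
22.75 [ 0.44075846 -0.04974311  0.0205393 ] [ 9.99482212e-01  3.21758471e-02  1.42350190e-04 -5.68298388e-05] 0.05161217554422212 [-0.18524306  5.7246615   8.36378691]
```

View pics/w13.png

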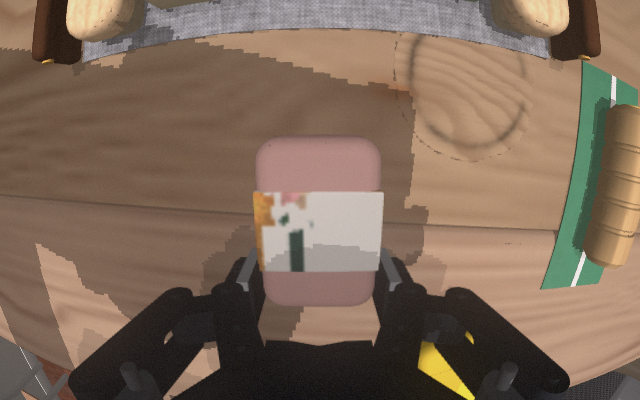

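View pics/r13.png

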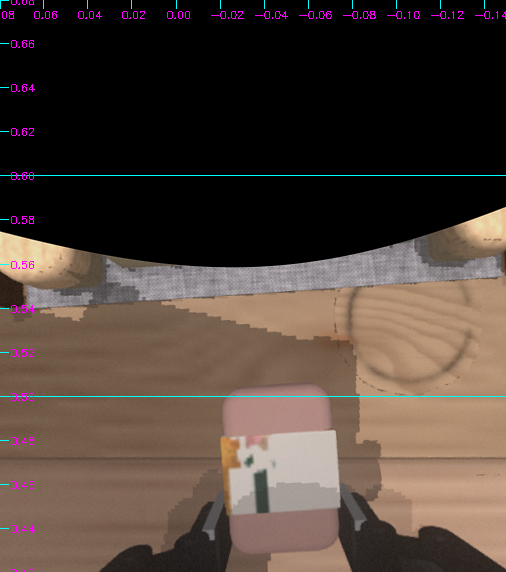

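```bash
python3 -m crank '[{"travel":[0.5,0.03,0],"roll":0.1,"fingers":4.8},{"travel":[0.9,0.06,0],"roll":0,"fingers":4.8},{"travel":[0.9,0.06,0],"roll":0,"fingers":4.8},{"travel":[0.9,0.06,0],"roll":0,"fingers":4.8},{"travel":[0.9,0.06,0],"roll":0,"fingers":4.8},{"travel":[0.7,0.05,0],"roll":0,"fingers":4.8},{"travel":[0.3,0.02,0],"roll":0,"fingers":4.8},{"travel":[0,0,0],"roll":0,"fingers":4.8}]' 20
python3 - <<'E'
from station import bot
from h import *
s=bot.sense();print(s['time'],s['ee_pos'],s['tool_rot'],s['gripper_width'],s['force'])
c=bot.calibration("wrist");a=(c['camera_matrix'],c['rvec'],c['tvec'])
im=bot.capture("wrist")[:,:,::-1].copy();cv2.imwrite("pics/w14.png",im)
C=rect(im,*a,.026,.50,.64,-.13,.05,s=3.5)
cv2.imwrite("pics/r14.png",C)
E
```

```text
time: 23.8
ee_pos: [0.4904, -0.0457, 0.0204]
tool_rot: [0.999, 0.033, -0.001, -0.0]
force: [-7.4, 1.0, 13.0]
gripper_width: 0.0515
23.8 [ 0.49042084 -0.04567906  0.02044477] [ 9.99440029e-01  3.34377040e-02 -1.21687535e-03 -2.60679309e-04] 0.0515473211673653 [-7.39543098  1.02496358 12.95700622]
```

View pics/w14.png

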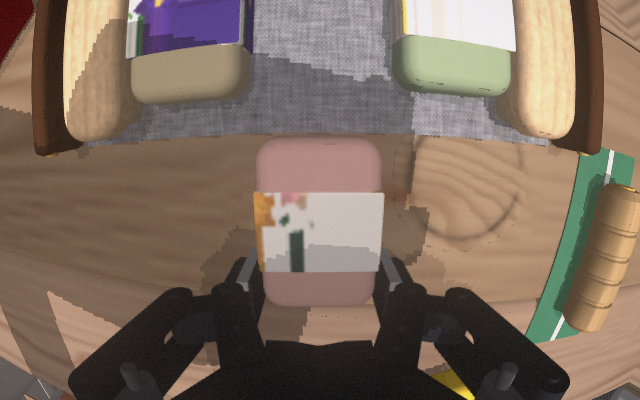

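View pics/r14.png

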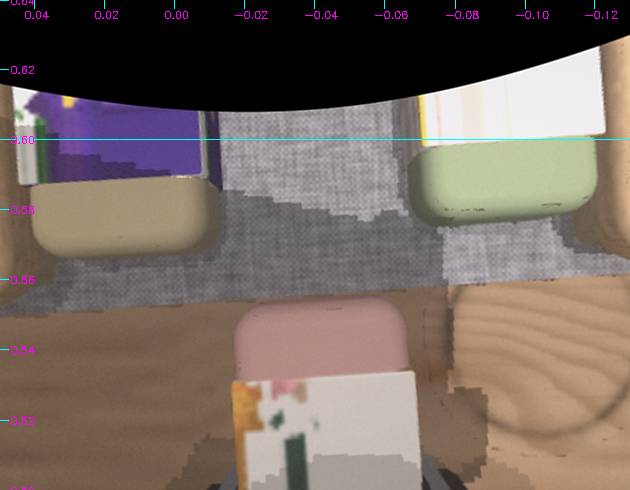

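```bash
python3 -m crank '[{"travel":[0.4,0.03,0.02],"roll":0,"fingers":4.8},{"travel":[0.7,0.05,0],"roll":0,"fingers":4.8},{"travel":[0.8,0.05,0],"roll":0,"fingers":4.8},{"travel":[0.8,0.05,0],"roll":0,"fingers":4.8},{"travel":[0.8,0.05,0],"roll":0,"fingers":4.8},{"travel":[0.8,0.05,0],"roll":0,"fingers":4.8},{"travel":[0.6,0.04,0],"roll":0,"fingers":4.8},{"travel":[0.2,0.01,0],"roll":0,"fingers":4.8}]' 20
python3 - <<'E'
from station import bot
from h import *
s=bot.sense();print(s['time'],s['ee_pos'],s['tool_rot'],s['gripper_width'],s['force'])
c=bot.calibration("wrist");a=(c['camera_matrix'],c['rvec'],c['tvec'])
im=bot.capture("wrist")[:,:,::-1].copy();cv2.imwrite("pics/w15.png",im)
C=rect(im,*a,.026,.52,.67,-.13,.05,s=3.5)
cv2.imwrite("pics/r15.png",C)
E
```

```text
time: 24.85
ee_pos: [0.5431, -0.0425, 0.0205]
tool_rot: [0.999, 0.033, -0.0, -0.0]
force: [-6.6, -1.0, 8.9]
gripper_width: 0.0516
24.85 [ 0.54306749 -0.04250454  0.02047634] [ 9.99441665e-01  3.34115589e-02 -1.58598055e-04 -1.00965982e-05] 0.05161662287533831 [-6.57041171 -1.01469934  8.91590336]
```

View pics/w15.png

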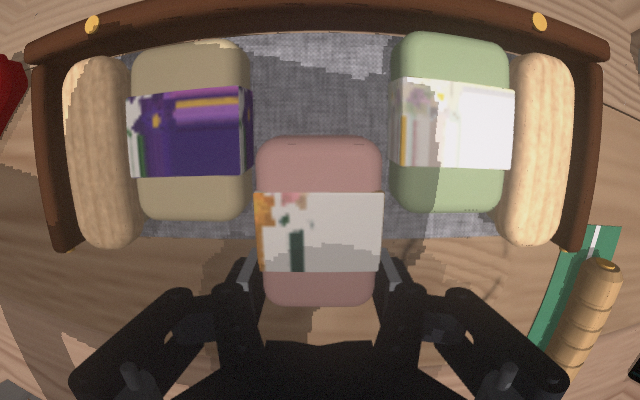

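View pics/r15.png

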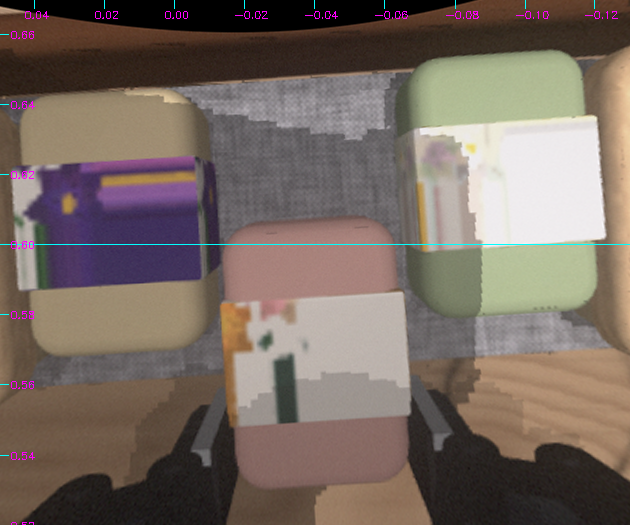

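```bash
python3 -m crank '[{"travel":[0,0,0],"roll":0,"fingers":5.4},{"travel":[0,0,0],"roll":0,"fingers":6},{"travel":[0,0,0],"roll":0,"fingers":6.8},{"travel":[-0.8,-0.05,0],"roll":0,"fingers":6.8},{"travel":[-1.2,-0.08,0],"roll":0,"fingers":6.8},{"travel":[-1.2,-0.08,0],"roll":0,"fingers":6.8},{"travel":[-0.9,-0.06,0.3],"roll":0,"fingers":6},{"travel":[0,0,0.3],"roll":0,"fingers":3}]' 20
python3 -m crank '[{"travel":[0,0,0],"roll":0,"fingers":1},{"travel":[0,0,0],"roll":0,"fingers":0},{"travel":[0,0,0],"roll":0,"fingers":0},{"travel":[0,0,0],"roll":0,"fingers":0},{"travel":[0.6,0.04,0],"roll":0,"fingers":0},{"travel":[0.4,0.03,0],"roll":0,"fingers":0},{"travel":[0.4,0.03,0],"roll":0,"fingers":0},{"travel":[0.4,0.03,0],"roll":0,"fingers":0}]' 20
python3 - <<'E'
from station import bot
from h import *
s=bot.sense();print(s['time'],s['ee_pos'],s['tool_rot'],s['gripper_width'],s['force'])
c=bot.calibration("wrist");a=(c['camera_matrix'],c['rvec'],c['tvec'])
im=bot.capture("wrist")[:,:,::-1].copy();cv2.imwrite("pics/w16.png",im)
C=rect(im,*a,.026,.52,.67,-.13,.05,s=3.5)
cv2.imwrite("pics/r16.png",C)
E
```

```text
time: 25.9
ee_pos: [0.501, -0.0453, 0.0267]
tool_rot: [0.999, 0.033, -0.0, -0.0]
force: [0.9, 0.2, 0.7]
gripper_width: 0.0433
time: 26.9
ee_pos: [0.5199, -0.0439, 0.0264]
tool_rot: [0.999, 0.033, -0.0, -0.0]
force: [-1.6, 1.0, 0.8]
gripper_width: 0.0002
26.9 [ 0.51994957 -0.04386887  0.02644451] [ 9.99443120e-01  3.33680306e-02 -1.52990058e-04 -2.68724195e-05] 0.00020501998380534822 [-1.59329968  0.96386284  0.75194443]
```

View pics/w16.png

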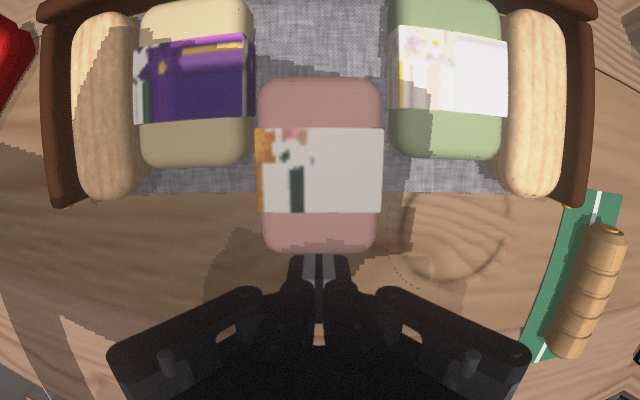

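```bash
python3 -m crank '[{"travel":[0.5,0.03,0],"roll":0,"fingers":0},{"travel":[0.5,0.03,0],"roll":0,"fingers":0},{"travel":[0.5,0.03,0],"roll":0,"fingers":0},{"travel":[0.5,0.03,0],"roll":0,"fingers":0},{"travel":[0.5,0.03,0],"roll":0,"fingers":0},{"travel":[0.5,0.04,0],"roll":0,"fingers":0},{"travel":[0.4,0.03,0],"roll":0,"fingers":0},{"travel":[0.2,0.01,0],"roll":0,"fingers":0}]' 20
python3 - <<'E'
from station import bot
from h import *
s=bot.sense();print(s['time'],s['ee_pos'],s['tool_rot'],s['gripper_width'],s['force'])
c=bot.calibration("wrist");a=(c['camera_matrix'],c['rvec'],c['tvec'])
im=bot.capture("wrist")[:,:,::-1].copy();cv2.imwrite("pics/w17.png",im)
C=rect(im,*a,.026,.53,.68,-.13,.05,s=3.5)
cv2.imwrite("pics/r17.png",C)
E
```

```text
time: 27.95
ee_pos: [0.556, -0.0416, 0.0265]
tool_rot: [0.999, 0.033, -0.0, -0.0]
force: [-2.0, -0.9, 0.8]
gripper_width: -0.0001
27.95 [ 0.55597498 -0.04162068  0.0264718 ] [ 9.99444239e-01  3.33348480e-02 -3.44602441e-05 -3.55821885e-06] -0.00010483639172684741 [-2.01624404 -0.9367735   0.82227797]
```

View pics/r17.png

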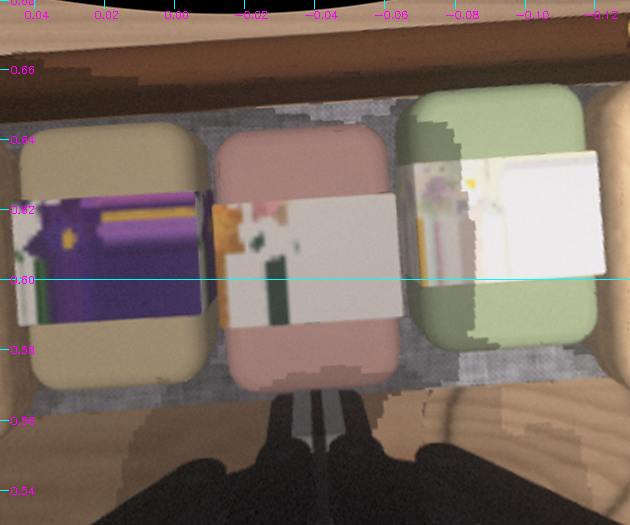

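```bash
python3 -m crank '[{"travel":[0.2,0.01,0],"roll":0,"fingers":0},{"travel":[0.15,0.01,0],"roll":0,"fingers":0},{"travel":[0.1,0.01,0],"roll":0,"fingers":0},{"travel":[0.1,0.01,0],"roll":0,"fingers":0},{"travel":[0.1,0.01,0],"roll":0,"fingers":0},{"travel":[0.05,0,0],"roll":0,"fingers":0},{"travel":[0,0,0],"roll":0,"fingers":0},{"travel":[0,0,0],"roll":0,"fingers":0}]' 20
python3 - <<'E'
from station import bot
s=bot.sense();print(s['ee_pos'],s['force'])
E
```

```text
time: 29.0
ee_pos: [0.5629, -0.0412, 0.0265]
tool_rot: [0.999, 0.033, 0.0, 0.0]
force: [0.5, 0.2, 0.1]
gripper_width: 0.0001
[ 0.56288796 -0.04116405  0.02650858] [0.45747124 0.22299595 0.06647029]
```

```bash
python3 -m crank '[{"travel":[0.1,0.01,0],"roll":0,"fingers":0},{"travel":[0.1,0,0],"roll":0,"fingers":0},{"travel":[0.05,0.01,0],"roll":0,"fingers":0},{"travel":[0.05,0,0],"roll":0,"fingers":0},{"travel":[0.05,0,0],"roll":0,"fingers":0},{"travel":[0.03,0,0],"roll":0,"fingers":0},{"travel":[0.03,0,0],"roll":0,"fingers":0},{"travel":[0,0,0],"roll":0,"fingers":0}]' 20
python3 - <<'E'
from station import bot
from h import *
s=bot.sense();print(s['time'],s['ee_pos'],s['force'])
c=bot.calibration("wrist");a=(c['camera_matrix'],c['rvec'],c['tvec'])
im=bot.capture("wrist")[:,:,::-1].copy();cv2.imwrite("pics/w18.png",im)
C=rect(im,*a,.026,.53,.68,-.13,.05,s=3.5)
cv2.imwrite("pics/r18.png",C)
E
```

```text
time: 30.0
ee_pos: [0.566, -0.0409, 0.0264]
tool_rot: [0.999, 0.033, -0.001, -0.0]
force: [-6.6, -0.1, 5.7]
gripper_width: 0.0001
30.0 [ 0.56600582 -0.0409096   0.02642031] [-6.58970961 -0.14727133  5.6952369 ]
```

View pics/r18.png

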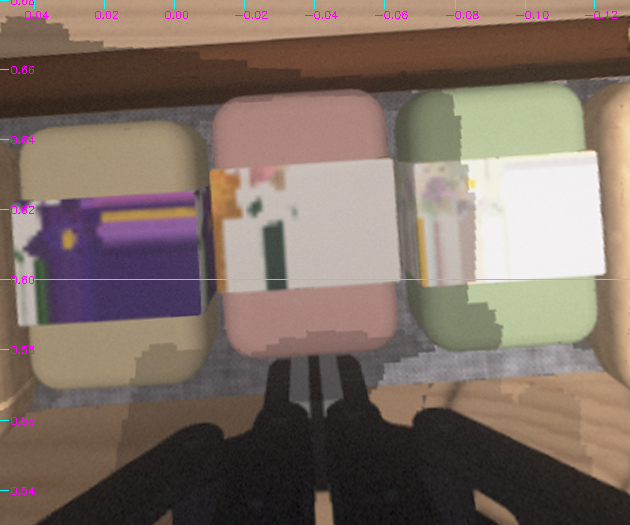

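```bash
python3 -m crank '[{"travel":[-1,-0.06,0],"roll":0,"fingers":0},{"travel":[-1.2,-0.06,0],"roll":0,"fingers":0},{"travel":[0,1.8,0],"roll":0,"fingers":0},{"travel":[0,1.9,0],"roll":0,"fingers":0},{"travel":[0,1.9,0],"roll":0,"fingers":0},{"travel":[0.5,0.1,0],"roll":0,"fingers":0},{"travel":[0.4,0.02,0],"roll":0,"fingers":0},{"travel":[0.2,0.01,0],"roll":0,"fingers":0}]' 20
python3 -m crank '[{"travel":[0.15,0.01,0],"roll":0,"fingers":0},{"travel":[0.15,0.01,0],"roll":0,"fingers":0},{"travel":[0.1,0.01,0],"roll":0,"fingers":0},{"travel":[0.1,0.01,0],"roll":0,"fingers":0},{"travel":[0.1,0,0],"roll":0,"fingers":0},{"travel":[0,0,0],"roll":0,"fingers":0},{"travel":[0,0,0],"roll":0,"fingers":0},{"travel":[0,0,0],"roll":0,"fingers":0}]' 20
python3 - <<'E'
from station import bot
from h import *
s=bot.sense();print(s['time'],s['ee_pos'],s['force'])
c=bot.calibration("wrist");a=(c['camera_matrix'],c['rvec'],c['tvec'])
im=bot.capture("wrist")[:,:,::-1].copy();cv2.imwrite("pics/w19.png",im)
C=rect(im,*a,.026,.53,.68,-.13,.10,s=3.3)
cv2.imwrite("pics/r19.png",C)
E
```

```text
time: 31.05
ee_pos: [0.5565, 0.0149, 0.0265]
tool_rot: [0.999, 0.033, 0.0, 0.0]
force: [-0.4, -0.0, 0.0]
gripper_width: 0.0001
time: 32.05
ee_pos: [0.5619, 0.0156, 0.0265]
tool_rot: [0.999, 0.033, 0.0, -0.0]
force: [1.1, -0.0, 0.8]
gripper_width: -0.0003
32.05 [0.56194204 0.01557004 0.02650328] [ 1.13120254 -0.04541902  0.77055026]
```

View pics/r19.png

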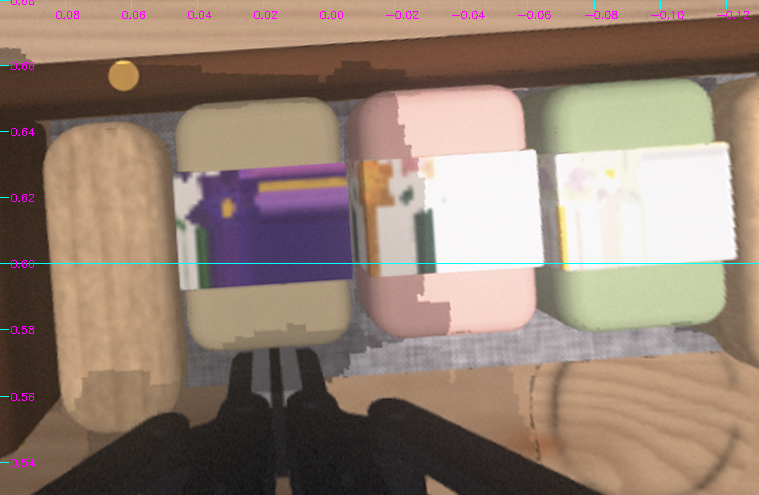

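```bash
python3 -m crank '[{"travel":[0.05,0,0],"roll":0,"fingers":0},{"travel":[0.05,0,0],"roll":0,"fingers":0},{"travel":[0.03,0,0],"roll":0,"fingers":0},{"travel":[0,0,0],"roll":0,"fingers":0},{"travel":[0,0,0],"roll":0,"fingers":0},{"travel":[0,0,0],"roll":0,"fingers":0},{"travel":[0,0,0],"roll":0,"fingers":0},{"travel":[0,0,0],"roll":0,"fingers":0}]' 20
python3 -m crank '[{"travel":[-1,-0.06,0],"roll":0,"fingers":0},{"travel":[-0.8,-1,0],"roll":0,"fingers":0},{"travel":[0.2,-2.4,0],"roll":0,"fingers":0},{"travel":[0.3,-3,0],"roll":0,"fingers":0},{"travel":[0.3,-3,0],"roll":0,"fingers":0},{"travel":[0.4,-1.6,0],"roll":0,"fingers":0},{"travel":[0.5,0,0],"roll":0,"fingers":0},{"travel":[0.2,0.01,0],"roll":0,"fingers":0}]' 20
python3 - <<'E'
from station import bot
s=bot.sense();print(s['ee_pos'],s['force'])
E
```

```text
time: 33.1
ee_pos: [0.5621, 0.0156, 0.0264]
tool_rot: [0.999, 0.033, -0.001, -0.0]
force: [-7.1, -1.1, 5.6]
gripper_width: 0.0001
time: 34.1
ee_pos: [0.5644, -0.0944, 0.0265]
tool_rot: [0.999, 0.033, 0.0, -0.0]
force: [0.2, 0.4, 0.2]
gripper_width: -0.0006
[ 0.56439585 -0.09435596  0.02646076] [0.16804377 0.37150654 0.23514889]
```

```bash
python3 -m crank '[{"travel":[0.2,0.01,0],"roll":0,"fingers":0},{"travel":[0.1,0.01,0],"roll":0,"fingers":0},{"travel":[0.1,0,0],"roll":0,"fingers":0},{"travel":[0.05,0,0],"roll":0,"fingers":0},{"travel":[0.05,0,0],"roll":0,"fingers":0},{"travel":[0,0,0],"roll":0,"fingers":0},{"travel":[0,0,0],"roll":0,"fingers":0},{"travel":[0,0,0],"roll":0,"fingers":0}]' 20
python3 - <<'E'
from station import bot
s=bot.sense();print(s['ee_pos'],s['force'])
E
```

```text
time: 35.1
ee_pos: [0.5692, -0.0948, 0.0265]
tool_rot: [0.999, 0.033, 0.0, 0.0]
force: [0.5, -0.2, -0.2]
gripper_width: -0.0004
[ 0.56920218 -0.09476702  0.02645918] [ 0.48443725 -0.22954769 -0.15105205]
```

```bash
python3 -m crank '[{"travel":[0.06,0,0],"roll":0,"fingers":0},{"travel":[0.05,0,0],"roll":0,"fingers":0},{"travel":[0.05,0,0],"roll":0,"fingers":0},{"travel":[0,0,0],"roll":0,"fingers":0},{"travel":[0,0,0],"roll":0,"fingers":0},{"travel":[0,0,0],"roll":0,"fingers":0},{"travel":[0,0,0],"roll":0,"fingers":0},{"travel":[0,0,0],"roll":0,"fingers":0}]' 20
python3 - <<'E'
from station import bot
s=bot.sense();print(s['ee_pos'],s['force'])
E
```

```text
time: 36.1
ee_pos: [0.5697, -0.0947, 0.0264]
tool_rot: [0.999, 0.033, -0.001, -0.0]
force: [-8.8, -1.6, 6.4]
gripper_width: 0.0001
[ 0.56970901 -0.09468164  0.02642219] [-8.82744536 -1.57194302  6.37435998]
```

```bash
python3 -m crank '[{"travel":[-1,-0.06,0],"roll":0,"fingers":0},{"travel":[-1,0,1],"roll":0,"fingers":0},{"travel":[0,0.5,2],"roll":0,"fingers":0},{"travel":[0,1,3],"roll":0,"fingers":0},{"travel":[0,1.5,3],"roll":0,"fingers":0},{"travel":[0,1.5,1],"roll":0,"fingers":0},{"travel":[0,1,0],"roll":0,"fingers":0},{"travel":[0,0,0],"roll":0,"fingers":0}]' 20
python3 - <<'E'
from station import bot
from h import *
s=bot.sense();print(s['time'],s['ee_pos'],s['force'])
c=bot.calibration("wrist");a=(c['camera_matrix'],c['rvec'],c['tvec'])
im=bot.capture("wrist")[:,:,::-1].copy();cv2.imwrite("pics/w20.png",im)
C=rect(im,*a,.026,.53,.68,-.19,.12,s=2.5)
D=rect(im,*a,.033,.53,.68,-.19,.12,s=2.5)
cv2.imwrite("pics/r20.png",np.vstack([C[:290],D[:300]]))
E
```

```text
time: 37.1
ee_pos: [0.5502, -0.0397, 0.1256]
tool_rot: [0.999, 0.034, -0.001, -0.0]
force: [0.1, -0.1, -0.3]
gripper_width: 0.0002
37.1 [ 0.55019348 -0.03965438  0.12563806] [ 0.14676948 -0.13180956 -0.27056705]
```

View pics/w20.png

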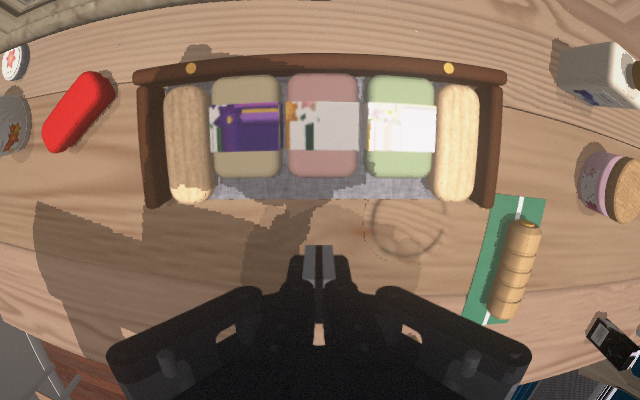

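View pics/r20.png

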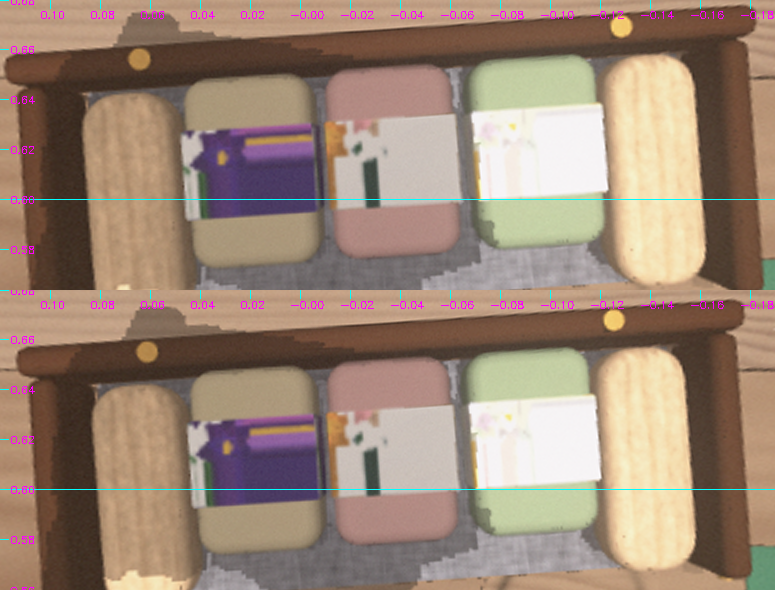

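```bash
python3 - <<'E'
from station import bot
from h import *
c=bot.calibration("wrist");a=(c['camera_matrix'],c['rvec'],c['tvec'])
im=bot.capture("wrist")[:,:,::-1].copy()
A=rect(im,*a,0,.40,.59,-.29,-.18,s=3)
B=rect(im,*a,.018,.40,.59,-.29,-.18,s=3)
cv2.imwrite("pics/r21.png",np.hstack([A,B]))
im=bot.capture("scene")[:,:,::-1].copy();cv2.imwrite("pics/s21.png",cv2.resize(im[120:260,220:430],None,fx=3.5,fy=3.5))
E
```

```text
(no output)
```

View pics/r21.png

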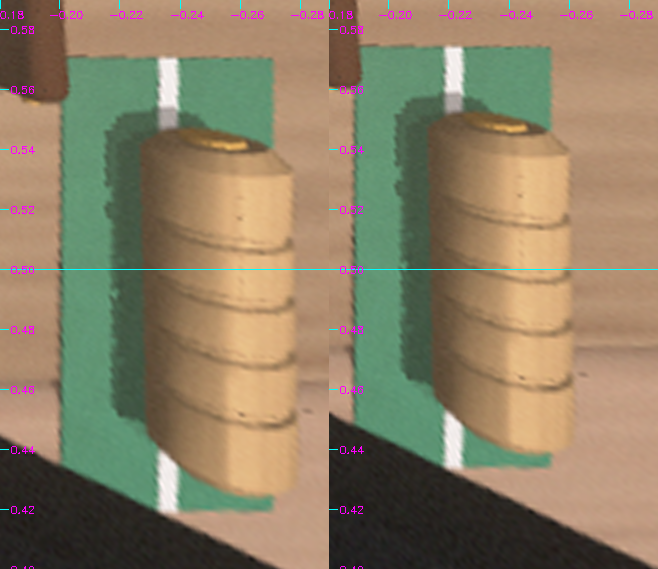

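View pics/s21.png

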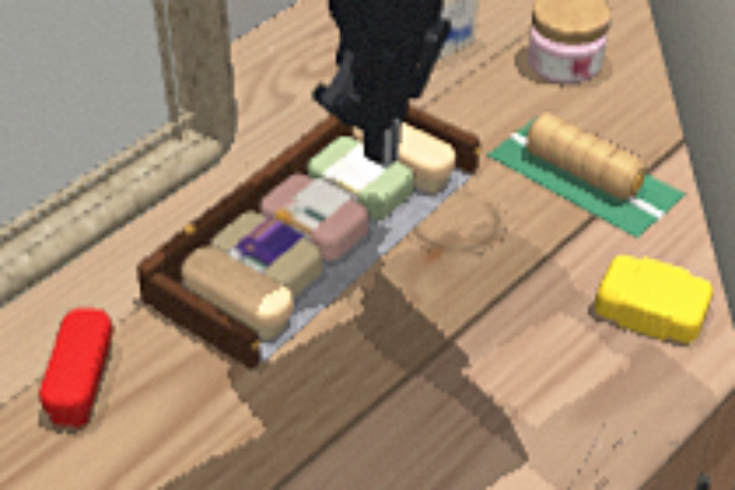

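```bash
python3 -c "
from station import bot
bot.sign_off();print(bot.sense()['time'])"
```

```text
the job is handed in; nothing more can be done
the job is handed in; nothing more can be done
```

The job is done and handed in at about 37 s of the 72 s allowed, with no verdict reported back. The pink soap sits between the cream and the green soap, against the back rail.

- **Roller:** I rolled it along the sideboard to the mark with the jaws loosely around it. The first placing was about 2 mm off the line and turned 0.04 rad, so I straightened it by closing the jaws on it lightly, without lifting. It now measures about 1–2 mm off the white line and about 0.015 rad askew.
- **Gap:** I nudged the cream and green soaps apart with closed fingers, widening the gap from about 42 mm to about 60 mm.
- **Pink soap:** I gripped it at its rear and slid it flat to the rack and into the gap. I then let go and pushed it from behind until it met the rail, with about 7 N on the tool.
- **Cream and green soaps:** Both sat slightly forward of the rail, the cream by about 5 mm, so I pushed each one back until it touched (7–9 N).

The last pictures show three soaps flat, straight and level at the back, and no contact was made with the candle, jar, flask, yellow soap or red brush.

**Left as is:** the brushes still look about 4 mm (left) and 2 mm (right) short of the rail, much as they started. I did not push them.

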